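# Stamp a card square in the corner of the stamping board

### The arm

A 6-joint arm with a two-finger parallel gripper is mounted at the origin on a cart in front of the work surface, level with it; the furniture and walls round the work are solid. World frame = base frame: x ahead of the robot, y to its left, z up, the work surface at z = 0. Lengths are in m, angles in rad, forces in N, time in s.
With the tool pointing down it reaches from about 0.25 to 0.725 m from the base axis. Payload 4 kg.
Tool frame: the origin (TCP) lies midway between the tips of the shut fingers; the grasp point (between the pads) lies 19 mm behind it; z points along the fingers, y is the line along which they close (so a half turn about z gives the same grasp; the last joint's range is limited). The gripper opens to 85 mm and grips with 20 to 120 N. Pads are 22 mm wide; open, the fingers measure 114 mm over their backs; the gripper's body (76 mm by 85 mm) begins 54 mm behind the grasp point. The pads swing forward as they close: fully open they stand 13 mm farther back than shut.
Start: joints at [1.209, 0.241, 0.005, 1.335, 0, 1.571], TCP at [0.177, 0.468, 0.231] pointing down, gripper open.
Joint ranges: [-2.72, 2.72], [-1.05, 1.87], [-1.09, 1.28], [-1.99, 2.15], [-1.42, 1.44], [-3.14, 3.14]. Speed limits (rad/s): [2.79, 2.79, 3.14, 3.14, 3.14, 3.14].

### API

Orientations are given as a unit quaternion [x, y, z, w].
In Python, from workcell import get_obs, camera, job_done, silhouettes gives the robot as it stands. The module is installed in compiled form; this text tells all that it offers.
- The arm moves only by the tool drive_tool, never from a script. Its argument "increments" is a list of rows, each a list of 3 entries, a list of its own where there are three numbers: the shift along the world's x, y, z in mm, then the turn, a rotation vector about the world's x, y, z in degrees, then the opening, from 0 (shut) to 1 (fully open). A call has 1 to 8 rows; each row shifts and turns the commanded pose from where the row before left it; what a row does not reach is not made up. A row lasts 1/12 s, in which the tool goes at most 41.7 mm and 7.16 degrees, less where a joint would pass 70% of its speed; a pose out of reach is approached as far as the arm can. A call is refused whole if a number of a shift passes 41.7 or a number of a turn 7.16, either way. A call with a gripper value outside its range is refused whole. The fingers move at their own pace and stop on an object; the grip force is fixed at half the most. Time passes only in rows, so rows that do not move let the fingers close. It gives the time, the measured TCP pose, the force, the opening and the grip force at its end, in the units of the state.
- get_obs(): the state, without advancing time (a new reading comes with each control period).
- camera(name): name is "scene" or "top"; returns a dict with "image" (384x512x3 uint8, red, green, blue), "K" (3x3 intrinsics, pixels), "view" (4x4, takes a point from world to camera coordinates). Camera axes: x right, y down, z forward; pixel columns grow to the right and rows downward; lengths in m; the calibration is good to about 2 mm. A picture is of the moment at which its call begins. There is no depth.
- job_done(): hands the job in; it is judged then, once.
Trained networks look in a picture, given as the dict that the camera call returned (one of the last four; its "shot" number tells which), for a name from the list of things; names that differ only in an ending like _2 or _b are one class to them, and where a whole thing is asked for, a point or a joint stands for the part that bears it (a point fixed in the world has none). Each returns a list of dicts, best first, with "conf" (0 to 1); they miss things now and then, are a little off and sometimes report something else, mostly with a low value. They report only what shows in the picture. A call takes as long as a camera call. They do not tell look-alikes from the thing itself.
- silhouettes(query, picture): "region" (384x512 bool, what is visible of it) and "bbox" ([left, top, right, bottom] in pixels, round what is visible of it).
The state is a dict: "clock": time; "joint_pos": joint angles; "joint_vel": joint speeds; "tau": joint torques, N m; "eef_pos": TCP position; "tool_rot": TCP orientation; "ft_force": force on the tool from outside, world axes, zero at the start; "ft_torque": the same for the moment, N m; "grip_width": finger opening in m; "grasp_force": force on a finger pad.
Only numpy, scipy, OpenCV 4.12 (cv2) and the standard library are available. Lean on these libraries where they do the work, as an engineer would, in place of code of your own. Each camera call takes 0.05 s, during which the arm holds its last target. There are 200 camera calls.

### The job

Take the two steel stop pins out of the dark wooden stand and drop one into each of the two bores beside the card on the stamping board, right down to the shoulder. Then lift the hand stamp off the open ink pad by its knob, turn its long side along the pins, bring it clear of the card (a dragged stamp smudges) into the corner so that it touches the aluminium rail and both pins at once, and press it straight down on the card. Finish while still gripping it, pressing it down and pushing it against the rail and both pins, and leave the calculator, the tape and the mug alone.

Things in the scene. Friction and masses are not known exactly. Their poses are not given: they have to be found in the camera images.
- board: plywood stamping board with a darker wood edge, 170 (x) x 200 (y) x 18 mm, fixed; origin at the centre of its underside, z up. It carries an aluminium rail and a white ruled card; two round bores lie at the card's -y side beside its far corner, 24 mm apart on a line square to the rail
- rail: aluminium bar screwed on the board along the far (+x) edge of the card, 16 x 150 x 12 mm; origin at the middle of its fence face, at the level of the board's top. The fence face is the plane x = 0 of the rail's frame (x = +60 mm in the board's frame) and looks to the board's -x; its axes are parallel to the board's
- card: white ruled card, fixed on the board, 105 (x) x 148 (y) x 1.5 mm; origin at the centre of its underside (the board's top), axes as the board's. Its far edge lies against the rail, its -y edge in line with the faces of seated pins; a box printed there shows the stamp's place. Friction on rail and pins can carry some of the push down: press it well (10 to 15 N)
- bore_far (a point): centre of the mouth, level with the board's top, of the bore nearer the rail (14 mm from the rail's face; at x 46, y -74 mm in the board's frame); bore diameter 10.5 mm, through the 18 mm board. Axes as the board's
- bore_near (a point): the same for the other bore, 38 mm from the rail's face (at x 22, y -74 mm in the board's frame)
- corner (a point): on the card's top (19.5 mm above the desk), centre of the stamp's underside when it touches rail and pins: 24 mm from the rail's face, 16 mm from the pins' (x 36, y -50 mm in the board's frame). Axes as the board's: press toward +x (rail) and -y (pins), the stamp's y axis (48 mm side) along this x. The pins' 0.75 mm play lets it go up to 1 mm farther to -y
- pin_stand: dark wooden block 52 (x) x 110 (y) x 20 mm, fixed, origin at the centre of its underside; the two pins stand in its bores (11 mm wide), 28 mm to +y and to -y of its centre
- pin_1: steel stop pin, upright, about 50 g: body 16 mm across and 34 mm high (z 0 to 34) with fine dark rings near the top, under it a shank 9 mm across, 14 mm long (z -14 to 0), foot chamfered over 3 mm. Origin on the axis at the shoulder: 20 mm above the desk in the stand, 18 mm when seated in the board
- pin_2: second stop pin, the same as pin_1; either pin may go in either bore
- ink_pad: open ink pad, black plastic, fixed: tray 76 (x) x 116 (y) mm with dark felt whose top is 13 mm above the desk; its empty lid, folded open, lies flat on the desk at the +x side; origin at the centre of the tray's underside
- stamp: black hand stamp, about 70 g, 74 mm tall: a block 32 (x) x 48 (y) x 20 mm, and on it a turned round handle whose knob, 26 mm across and widest 62 mm up, is gripped from above. Origin at the centre of the underside, z up. It stands on the felt with its 48 mm side roughly along the pad's x
- calculator: pocket calculator, bystander
- tape_blue: roll of blue tape, bystander
- mug: white mug on a coaster, bystander
Things that resemble listed ones, but are neither listed nor needed, are in the scene too. There is more than one size of the ink_pad; the one meant has the size given above. Several things have the shape of the stamp; the one meant has the colours described above.

How it is judged:
On the way, in this order (a step that is already met when the one before it is completed fails the run):
1. both stop pins sit in the two bores of the board, down to the shoulder ((((horizontal distance between pin_1 and bore_far below 0.003 m and z of pin_1 in the frame of board between 0.015 and 0.0205 m and angle between pin_1's own z axis and vertical below 0.1 rad) and (horizontal distance between pin_2 and bore_near below 0.003 m and z of pin_2 in the frame of board between 0.015 and 0.0205 m and angle between pin_2's own z axis and vertical below 0.1 rad)) or ((horizontal distance between pin_1 and bore_near below 0.003 m and z of pin_1 in the frame of board between 0.015 and 0.0205 m and angle between pin_1's own z axis and vertical below 0.1 rad) and (horizontal distance between pin_2 and bore_far below 0.003 m and z of pin_2 in the frame of board between 0.015 and 0.0205 m and angle between pin_2's own z axis and vertical below 0.1 rad)))), for 0.2 s.
2. the stamp is lifted off the ink pad (z of stamp in the frame of ink_pad above 0.03 m), for 0.1 s.
At the end, for the whole second after the job is handed in: Both pins down to the shoulder in the bores (2.5 mm); stamp gripped (over 3 N), within 4 mm of the corner point, square and upright within 0.06 rad, at rest, pressing on the rail (over 0.5 N), each pin (over 0.3 N) and the card (over 2 N) through the last second ((((horizontal distance between pin_1 and bore_far below 0.003 m and z of pin_1 in the frame of board between 0.015 and 0.0205 m and angle between pin_1's own z axis and vertical below 0.1 rad) and (horizontal distance between pin_2 and bore_near below 0.003 m and z of pin_2 in the frame of board between 0.015 and 0.0205 m and angle between pin_2's own z axis and vertical below 0.1 rad)) or ((horizontal distance between pin_1 and bore_near below 0.003 m and z of pin_1 in the frame of board between 0.015 and 0.0205 m and angle between pin_1's own z axis and vertical below 0.1 rad) and (horizontal distance between pin_2 and bore_far below 0.003 m and z of pin_2 in the frame of board between 0.015 and 0.0205 m and angle between pin_2's own z axis and vertical below 0.1 rad))) and horizontal distance between stamp and corner below 0.004 m and angle between the y axis of stamp and the x axis of board, either way round below 0.06 rad and angle between stamp's own z axis and vertical below 0.06 rad and contact force between stamp and rail above 0.5 N and contact force between stamp and pin_1 above 0.3 N and contact force between stamp and pin_2 above 0.3 N and contact force between stamp and card above 2 N and contact force between stamp and the fingers above 3 N and linear speed of stamp below 0.01 m/s); the arm keeps its last pose, push and grip.
It fails at once if the stamp touches the card away from the corner (more than 5 mm from its place): a smudge (contact force between stamp and card above 0.3 N and horizontal distance between stamp and corner above 0.005 m).
It fails at once if the calculator, tape or mug is moved more than 3 cm (distance of any of calculator, tape_blue, mug from where it was at the start of the episode above 0.03 m).
It also fails if it takes over 72 s, if anything falls off the work surface, if the arm or the gripper's body presses on something with over 40 N, if the wrist force passes 120 N, or if a joint passes its speed limit or range.

## Working session

There is one attempt and no reset: what is moved stays moved. The work goes in short steps, Python scripts to look and compute and a tool call to move; the robot and the scene stay as the last step left them, time stands still between calls to the robot, and variables do not carry over. Pictures are saved under pics/ and viewed, at most 10 in all, crops included, and the job is handed in when it is done.

Besides the shell and the picture viewer there is one more tool, called after "Request:" as name(argument=value, ...) on one line, values as JSON. drive_tool: Moves the arm, as the interface text tells. Its arguments: {"type":"object","properties":{"increments":{"type":"array"}},"required":["increments"]}

```bash
mkdir -p pics
cat > h.py <<'E'
import numpy as np, cv2
from workcell import *
def save(p,n): cv2.imwrite(f'pics/{n}.png',cv2.cvtColor(p['image'],cv2.COLOR_RGB2BGR))
def ray(p,u,v,z):
    V=np.array(p['view']);K=np.array(p['K']);R=V[:3,:3];c=-R.T@V[:3,3]
    d=R.T@np.linalg.inv(K)@np.array([u,v,1.]);return (c+d*(z-c[2])/d[2])
def proj(p,X):
    V=np.array(p['view']);K=np.array(p['K']);q=K@(V[:3,:3]@np.array(X)+V[:3,3]);return q[:2]/q[2]
E
python3 - <<'E'
from h import *
s=camera('scene');t=camera('top');save(s,'s0');save(t,'t0')
np.set_printoptions(precision=3,suppress=True)
for n,p in(('scene',s),('top',t)):
    V=np.array(p['view']);print(n,p['K'][0],'c',-V[:3,:3].T@V[:3,3])
    for q in['board','rail','card','pin_stand','pin_1','ink_pad','stamp','calculator','tape_blue','mug']:
        for d in silhouettes(q,p)[:4]:
            r=np.argwhere(d['region']);
            print(q,round(d['conf'],2),d['bbox'],r.mean(0)[::-1],len(r))
big=np.hstack([s['image'],t['image']])
E
```

```text
scene [363.537   0.    256.74 ] c [ 0.062 -0.643  0.967]
board 0.97 [225.2, 161.3, 296.1, 218.9] [261.157 188.034] 2298
rail 0.47 [256.9, 160.0, 289.2, 184.0] [270.765 171.792] 221
card 0.97 [233.3, 167.4, 287.0, 204.1] [260.473 183.261] 989
card 0.73 [188.7, 131.5, 237.0, 161.6] [215.   145.75] 781
pin_stand 0.94 [276.0, 251.7, 317.4, 286.3] [294.961 267.948] 592
pin_1 0.38 [286.3, 250.9, 289.6, 262.8] [287.225 256.2  ] 40
ink_pad 0.85 [197.6, 99.4, 224.3, 110.3] [210.615 103.71 ] 262
ink_pad 0.59 [192.3, 131.3, 237.1, 161.1] [215.701 145.368] 742
stamp 0.71 [164.7, 138.4, 180.9, 157.5] [170.689 149.565] 177
stamp 0.54 [195.3, 129.3, 206.6, 148.5] [202.699 138.72 ] 143
stamp 0.17 [223.8, 159.1, 301.5, 216.8] [260.674 188.211] 2384
calculator 0.72 [337.8, 288.3, 389.8, 333.2] [362.317 309.306] 1333
calculator 0.42 [227.0, 162.8, 299.1, 217.6] [261.152 188.292] 2315
tape_blue 0.71 [335.9, 208.2, 353.8, 225.6] [342.121 215.598] 214
mug 0.87 [162.5, 95.5, 189.6, 125.0] [174.941 111.019] 477
top [445.998   0.    264.988] c [0.303 0.035 1.592]
board 0.88 [237.2, 158.7, 298.3, 211.9] [264.865 184.593] 2592
rail 0.61 [241.7, 161.9, 277.0, 173.6] [257.271 166.531] 177
card 0.7 [233.8, 167.3, 287.6, 201.0] [262.471 182.805] 1200
pin_stand 0.65 [333.5, 198.7, 367.1, 221.4] [352.069 210.639] 432
ink_pad 0.76 [109.2, 140.5, 136.1, 176.0] [120.803 158.182] 598
ink_pad 0.63 [165.6, 164.8, 205.6, 213.2] [185.794 190.731] 1270
stamp 0.71 [160.0, 228.0, 177.7, 244.0] [170.261 234.478] 134
stamp 0.54 [172.2, 194.9, 185.4, 203.6] [179.169 199.876] 89
stamp 0.5 [399.7, 176.0, 419.6, 208.7] [407.338 190.768] 699
calculator 0.88 [398.5, 176.2, 417.3, 209.9] [407.725 190.558] 727
mug 0.88 [106.5, 191.7, 140.0, 217.7] [121.618 203.106] 578
```

View pics/s0.png

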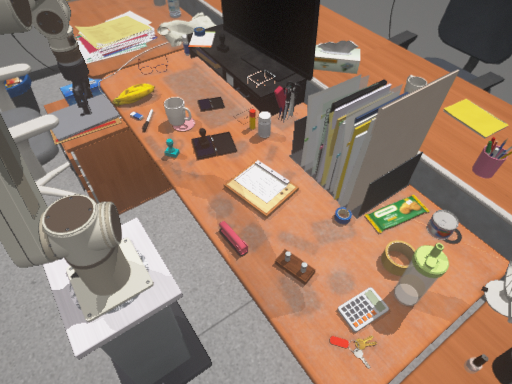

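View pics/t0.png

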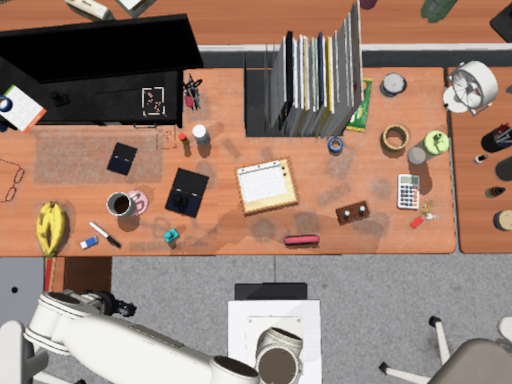

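Scene: black stamp at scene (202,138)/top (179,199) on the large open pad. The look-alikes are the teal stamp at scene (171,150)/top (171,235) and the small black pad at scene (210,104)/top (121,158). Board at top (266,185), stand with pins at top (352,211). I choose the black stamp and the large pad, and check with close crops.

```bash
cat > crop.py <<'E'
from h import *
def crop(im,x,y,w,h,W,H): return cv2.resize(im[y:y+h,x:x+w],(W,H),interpolation=cv2.INTER_CUBIC)
E
python3 - <<'E'
from crop import *
s=cv2.imread('pics/s0.png');t=cv2.imread('pics/t0.png')
a=np.vstack([np.hstack([crop(t,230,152,80,60,400,300),crop(s,222,155,80,60,400,300)]),
np.hstack([crop(t,155,160,60,90,200,300),crop(s,160,120,80,60,200,300)[:,:],crop(t,330,195,40,30,200,300)[:, :],crop(s,270,245,50,45,200,300)])])
a=np.vstack([np.hstack([crop(t,230,152,80,60,400,300),crop(s,222,155,80,60,400,300)]),
np.hstack([crop(t,155,165,53,60,265,300),crop(t,330,192,45,50,270,300),crop(s,270,245,50,57,265,300)])])
cv2.imwrite('pics/c0.png',a)
E
```

```text
(no output)
```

View pics/c0.png

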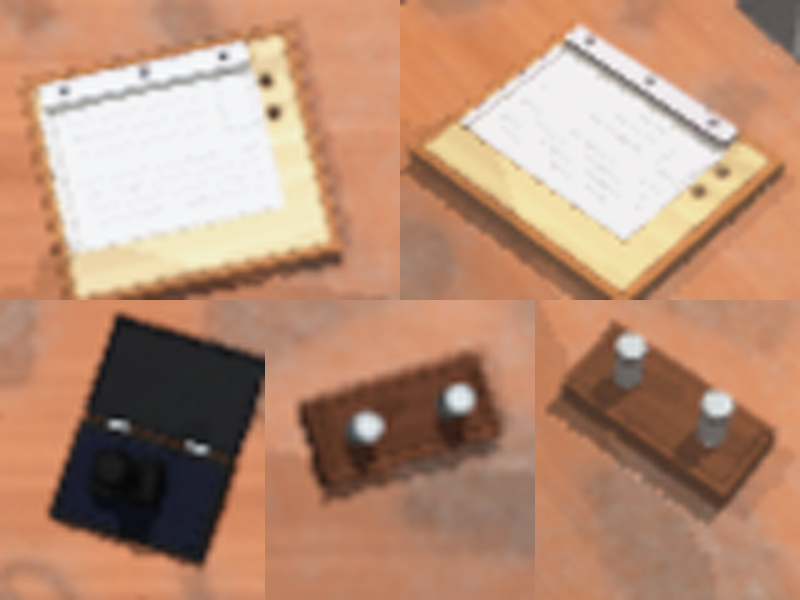

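Crops confirm: black stamp on the wide pad with a lid, pins at top (347,213) and (362,208), and bores at top (283,168) and (284.6,174.6). Next I fit the poses.

```bash
cat > fit.py <<'E'
from h import *
from scipy.optimize import minimize
def P(p,X):
    V=np.array(p['view']);K=np.array(p['K']);q=(V[:3,:3]@X.T).T+V[:3,3];q=q@K.T;return (q[:,:2]/q[:,2:]).astype(np.float32)
def rot(X,x,y,a):
    c,s=np.cos(a),np.sin(a);return np.c_[x+c*X[:,0]-s*X[:,1],y+s*X[:,0]+c*X[:,1],X[:,2]]
def fit(pics,X,lab,x0,w=None):
    def f(q):
        e=0
        for p in pics:
            uv=P(p,rot(X,*q));I=cv2.remap(cv2.GaussianBlur(p['image'],(0,0),.5).astype(np.float32),uv[:,0].copy(),uv[:,1].copy(),cv2.INTER_LINEAR).reshape(-1,3)
            for l in np.unique(lab):
                m=I[lab==l];e+=((m-m.mean(0))**2).sum()
        return e/len(X)/len(pics)
    best=None
    for k in range(6):
        st=np.array(x0)+np.random.RandomState(k).randn(3)*[.004,.004,.05]
        r=minimize(f,st,method='Nelder-Mead',options=dict(initial_simplex=st+np.vstack([np.zeros(3),np.diag([.006,.006,.06])]),xatol=1e-5,fatol=1e-3))
        if best is None or r.fun<best.fun:best=r
    return best.x,best.fun
def grid(x0,x1,y0,y1,z,n=.0015):
    g=np.stack(np.meshgrid(np.arange(x0,x1,n),np.arange(y0,y1,n)),-1).reshape(-1,2);return np.c_[g,np.full(len(g),z)]
def boardmodel():
    X=grid(-.1,.058,-.115,.115,.018)
    x,y=X[:,0],X[:,1];l=np.zeros(len(X),int)
    ins=(abs(x)<.085)&(abs(y)<.1);l[ins]=1
    edge=ins&((abs(x)>.080)|(abs(y)>.095))
    card=(x>-.045)&(x<.06)&(y>-.066)&(y<.082);l[card]=2
    shade=(x>.048)&card; 
    hole=np.zeros(len(X),bool)
    for bx in(.046,.022):
        d=np.hypot(x-bx,y+.074);l[d<.0035]=3;hole|=(d>=.0035)&(d<.0065)
    out=l==0
    k=~edge&~shade&~hole&~(out&(x<-.085))
    return X[k],l[k]
E
python3 - <<'E'
from fit import *
import time
np.set_printoptions(precision=4,suppress=True)
s=camera('scene');t=camera('top')
c=ray(t,265,185,.018);print('c0',c)
X,l=boardmodel()
for n,p in(('s',[s]),('t',[t]),('both',[s,t])):
    q,e=fit(p,X,l,[c[0],c[1],.17]);b=rot(np.array([[.046,-.074,.018],[.022,-.074,.018]]),*q)
    print(n,q,e,b[:,:2].ravel())
print('bores eye t',ray(t,283-.4,168-.4,.018)[:2],ray(t,284.6-.4,174.6-.4,.018)[:2],'s',ray(s,286.0,189.0,.018)[:2],ray(s,281.4,192.8,.018)[:2])
# pins: bright blob of tops
for n,p,pts in(('t',t,[(347,213),(362,208)]),('s',s,[(288,253),(304,264)])):
    g=p['image'].min(2).astype(float)
    for u,v in pts:
        yy,xx=np.mgrid[v-4:v+5,u-4:u+5];w=np.clip(g[yy,xx]-150,0,None)
        cu,cv=(w*xx).sum()/w.sum(),(w*yy).sum()/w.sum();print('pin',n,cu,cv,ray(p,cu,cv,.054)[:2])
# pad tray+lid fit from felt/lid dark mask
for n,p,q0 in(('t',t,1),('s',s,1)):
    ds=silhouettes('ink_pad',p)
    for d in ds: 
        r=cv2.minAreaRect(np.argwhere(d['region'])[:,::-1].astype(np.float32));pts=[ray(p,*k,.012)[:2] for k in cv2.boxPoints(r)]
        print('pad',n,d['conf'],np.mean(pts,0),np.array(pts).ravel())
    for d in silhouettes('stamp',p)[:2]: print('stamp',n,d['bbox'])
E
```

```text
c0 [0.5516 0.0271 0.018 ]
s [0.5553 0.0287 0.2158] 611.1923217773438 [ 0.6161 -0.0337  0.5926 -0.0388]
t [0.5561 0.0259 0.2091] 540.3754272460938 [ 0.6164 -0.0369  0.5929 -0.0419]
both [0.5557 0.027  0.2132] 607.2083129882812 [ 0.6163 -0.0356  0.5928 -0.0407]
bores eye t [ 0.6144 -0.0367] [ 0.5903 -0.0421] s [ 0.6135 -0.0362] [ 0.5901 -0.0408]
pin t 346.6995447647951 212.5144157814871 [ 0.4473 -0.2546]
pin t 362.0206489675516 207.87610619469027 [ 0.463  -0.3084]
pin s 287.82884822389667 253.28632938643702 [ 0.4472 -0.2541]
pin s 304.10229276895944 264.2821869488536 [ 0.463  -0.3079]
pad t 0.85 [0.6552 0.5467] [0.6176 0.6007 0.7211 0.5684 0.6925 0.4924 0.5896 0.5254]
pad t 0.77 [0.531  0.3119] [0.4736 0.3912 0.6248 0.3499 0.588  0.2318 0.4377 0.2746]
stamp t [235.4, 157.4, 297.4, 214.3]
stamp t [170.2, 190.0, 186.3, 206.8]
pad s 0.73 [0.5257 0.3038] [0.473  0.389  0.6291 0.3316 0.5737 0.2192 0.4272 0.2755]
pad s 0.62 [0.6497 0.539 ] [0.6169 0.6014 0.722  0.5579 0.6804 0.4771 0.5795 0.5198]
pad s 0.32 [0.5017 0.5856] [0.4736 0.6764 0.5687 0.6885 0.5257 0.492  0.4386 0.4856]
stamp s [163.5, 137.7, 183.1, 157.3]
stamp s [194.7, 128.0, 209.4, 149.3]
```

Run:
```python
from fit import *
from scipy.spatial.transform import Rotation as R
o=get_obs();np.set_printoptions(precision=3,suppress=True)
print(o['clock'],o['eef_pos'],R.from_quat(o['tool_rot']).as_matrix(),o['grip_width'])
s=camera('scene');t=camera('top')
for n,p,pts in(('t',t,[(283,168),(284,174)]),('s',s,[(286,189),(281,193)])):
    g=p['image'].max(2).astype(float)
    for u,v in pts:
        yy,xx=np.mgrid[v-3:v+4,u-3:u+4];a=g[yy,xx];w=np.clip(170-a,0,None)*(np.hypot(xx-u,yy-v)<3.2)
        print(n,a.min(),np.median(a));cu,cv=(w*xx).sum()/w.sum(),(w*yy).sum()/w.sum();print(cu,cv,ray(p,cu,cv,.018)[:2])
```

```text
1.4 [0.177 0.468 0.231] [[-0.935  0.354 -0.   ]
 [ 0.354  0.935  0.   ]
 [ 0.     0.    -1.   ]] 0.0855977017569824
t 92.0 234.0
282.60360360360363 167.5900900900901 [ 0.614 -0.037]
t 87.0 238.0
284.3119266055046 174.1559633027523 [ 0.59  -0.042]
s 131.0 231.0
286.1967213114754 189.0 [ 0.614 -0.037]
s 137.0 237.0
281.45454545454544 192.95454545454547 [ 0.59  -0.041]
```

Request:
drive_tool(increments=[[[13.5, -36, 0], [0, 0, 4.1], 0.4], [[13.5, -36, 0], [0, 0, 4.1], 0.4], [[13.5, -36, 0], [0, 0, 4.1], 0.4], [[13.5, -36, 0], [0, 0, 4.1], 0.4], [[13.5, -36, 0], [0, 0, 4.1], 0.4], [[13.5, -36, 0], [0, 0, 4.1], 0.4], [[13.5, -36, 0], [0, 0, 4.1], 0.4], [[13.5, -36, 0], [0, 0, 4.1], 0.4]])

```text
clock: 2.17
eef_pos: [0.2851, 0.178, 0.2316]
tool_rot: [-0.107, 0.994, 0.0, 0.001]
ft_force: [1.3, -0.1, 0.6]
grip_width: 0.034
grasp_force: 0.0
```

Request:
drive_tool(increments=[[[13.5, -36, 0], [0, 0, 0], 0.4], [[13.5, -36, 0], [0, 0, 0], 0.4], [[13.5, -36, 0], [0, 0, 0], 0.4], [[13.5, -36, 0], [0, 0, 0], 0.4], [[13.5, -36, 0], [0, 0, 0], 0.4], [[13.5, -36, 0], [0, 0, 0], 0.4], [[13.5, -36, 0], [0, 0, 0], 0.4], [[13.5, -36, 0], [0, 0, 0], 0.4]])

```text
clock: 2.83
eef_pos: [0.3933, -0.1105, 0.2316]
tool_rot: [-0.105, 0.994, -0.0, 0.001]
ft_force: [1.9, 1.0, 0.2]
grip_width: 0.034
grasp_force: 0.0
```

Request:
drive_tool(increments=[[[13.5, -36, -30], [0, 0, 0], 0.4], [[13.5, -36, -30], [0, 0, 0], 0.4], [[13.5, -36, -30], [0, 0, 0], 0.4], [[13.5, -36, -30], [0, 0, 0], 0.4], [[0, 0, 0], [0, 0, 0], 0.4], [[0, 0, 0], [0, 0, 0], 0.4]])

```text
clock: 3.33
eef_pos: [0.4378, -0.2319, 0.1261]
tool_rot: [-0.104, 0.995, 0.002, -0.002]
ft_force: [-0.6, 0.6, 0.5]
grip_width: 0.0343
grasp_force: 0.0
```

Request:
drive_tool(increments=[[[4.7, -11.2, 0], [0, 0, 0], 0.4], [[4.7, -11.2, 0], [0, 0, 0], 0.4], [[0, 0, -12], [0, 0, 0], 0.4], [[0, 0, -14], [0, 0, 0], 0.4], [[0, 0, 0], [0, 0, 0], 0.4], [[0, 0, 0], [0, 0, 0], 0.4]])

```text
clock: 3.83
eef_pos: [0.4489, -0.2534, 0.1042]
tool_rot: [-0.106, 0.994, -0.0, 0.001]
ft_force: [0.1, 0.1, 0.5]
grip_width: 0.0341
grasp_force: 0.0
```

Run:
```python
from crop import *
o=get_obs();print(o['eef_pos'],o['tool_rot'])
s=camera('scene');t=camera('top')
a=np.hstack([crop(t['image'],325,185,50,60,400,480),crop(s['image'],262,225,60,72,400,480)])
cv2.imwrite('pics/c1.png',a[:,:,::-1])
print(proj(t,o['eef_pos']),proj(s,o['eef_pos']))
```

```text
[ 0.4488736  -0.25336095  0.10416236] [-1.05778428e-01  9.94389482e-01 -4.08965639e-04  5.61464901e-04]
[349.0675246 210.6358737] [289.38475395 243.41883633]
```

View pics/c1.png

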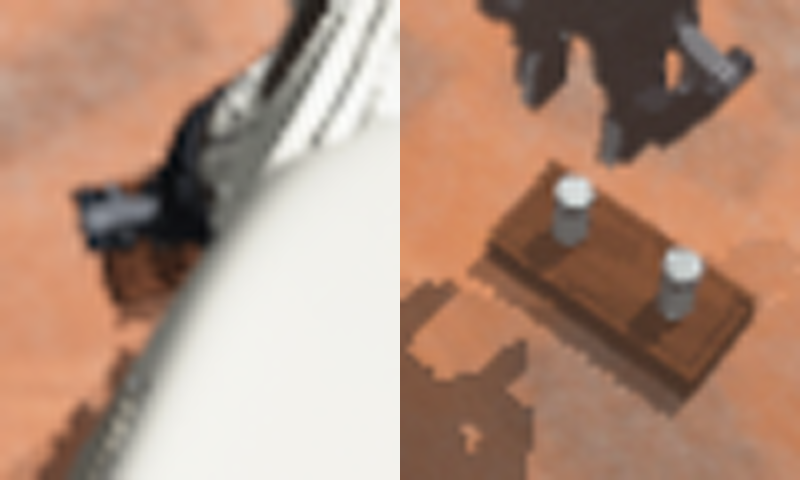

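The fingers straddle pin 1 at crop (573,200), with both tips either side. Descending and gripping.

Request:
drive_tool(increments=[[[-1.6, -1, -14], [0, 0, 0], 0.4], [[0, 0, -15], [0, 0, 0], 0.4], [[0, 0, -15], [0, 0, 0], 0.4], [[0, 0, -15], [0, 0, 0], 0.4], [[0, 0, -15], [0, 0, 0], 0.4], [[0, 0, 0], [0, 0, 0], 0.4], [[0, 0, 0], [0, 0, 0], 0.15], [[0, 0, 0], [0, 0, 0], 0.0]])

```text
clock: 4.6
eef_pos: [0.4479, -0.2552, 0.0303]
tool_rot: [-0.105, 0.994, -0.001, 0.001]
ft_force: [0.1, -0.4, -0.2]
grip_width: 0.0142
grasp_force: 58.5
```

Request:
drive_tool(increments=[[[0, 0, 0], [0, 0, 0], 0], [[0, 0, 0], [0, 0, 0], 0], [[0, 0, 0], [0, 0, 0], 0], [[0, 0, 0], [0, 0, 0], 0]])

```text
clock: 4.93
eef_pos: [0.4479, -0.2553, 0.0301]
tool_rot: [-0.105, 0.994, -0.001, 0.001]
ft_force: [0.6, 0.3, 6.0]
grip_width: 0.014
grasp_force: 58.9
```

Request:
drive_tool(increments=[[[0, 0, 5], [0, 0, 0], 0], [[0, 0, 15], [0, 0, 0], 0], [[0, 0, 18], [0, 0, 0], 0], [[0, 0, 20], [0, 0, 0], 0], [[15, 20, 10], [0, 0, 0], 0], [[15, 20, 0], [0, 0, 0], 0], [[15, 20, 0], [0, 0, 0], 0], [[15, 20, 0], [0, 0, 0], 0]])

```text
clock: 5.6
eef_pos: [0.5073, -0.1741, 0.0973]
tool_rot: [-0.105, 0.995, -0.0, 0.0]
ft_force: [0.3, -1.2, -0.4]
grip_width: 0.0139
grasp_force: 59.2
```

Request:
drive_tool(increments=[[[15, 20, 0], [0, 0, 0], 0], [[15, 20, 0], [0, 0, 0], 0], [[15, 20, 0], [0, 0, 0], 0], [[15, 20, 0], [0, 0, 0], 0], [[15, 20, 0], [0, 0, 0], 0], [[15, 20, 0], [0, 0, 0], 0], [[10, 10, 0], [0, 0, 0], 0], [[0, 0, 0], [0, 0, 0], 0]])

```text
clock: 6.27
eef_pos: [0.6086, -0.0422, 0.0966]
tool_rot: [-0.107, 0.994, 0.0, 0.001]
ft_force: [0.3, -0.4, 0.4]
grip_width: 0.014
grasp_force: 59.2
```

Run:
```python
from crop import *
o=get_obs();print(o['eef_pos'],o['tool_rot'],o['ft_force'],o['grasp_force'])
s=camera('scene');t=camera('top')
a=np.hstack([crop(t['image'],255,140,50,60,400,480),crop(s['image'],255,140,50,60,400,480)])
cv2.imwrite('pics/c2.png',a[:,:,::-1])
print(proj(s,np.array(o['eef_pos'])-[0,0,.024]),proj(s,np.array(o['eef_pos'])-[0,0,.01]))
```

```text
[ 0.60862202 -0.04222771  0.09661733] [-1.06945328e-01  9.94264691e-01  2.84559669e-04  5.82553693e-04] [ 0.33639    -0.44703184  0.43291051] 59.17991816997528
[287.02502027 180.03834649] [287.31149848 177.18404926]
```

View pics/c2.png

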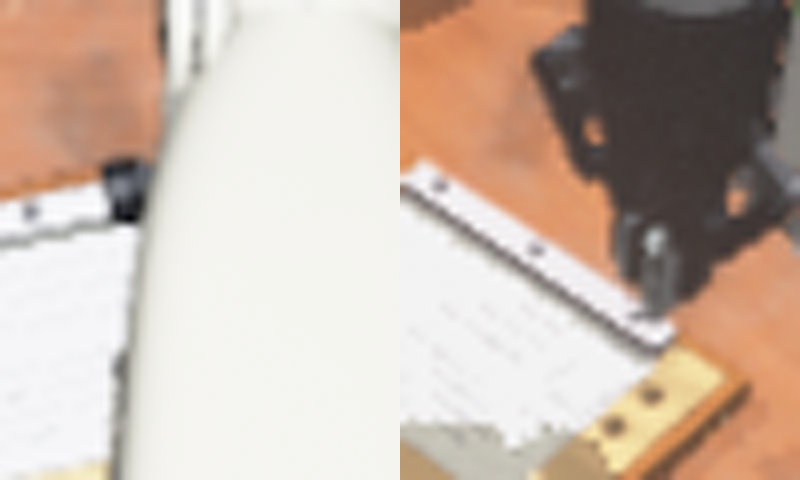

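The pin hangs upright at crop (657,275), tip near (655,318); bores are visible at (652,395) and (614,426). Moving to above the far bore.

Request:
drive_tool(increments=[[[6.1, 4.4, 0], [0, 0, 0], 0], [[0, 0, -14], [0, 0, 0], 0], [[0, 0, -14], [0, 0, 0], 0], [[0, 0, -14], [0, 0, 0], 0], [[0, 0, -6], [0, 0, 0], 0], [[0, 0, 0], [0, 0, 0], 0], [[0, 0, 0], [0, 0, 0], 0]])

```text
clock: 6.95
eef_pos: [0.6127, -0.041, 0.0488]
tool_rot: [-0.105, 0.995, 0.0, -0.0]
ft_force: [0.6, 0.4, -1.4]
grip_width: 0.0141
grasp_force: 59.2
```

Run:
```python
from crop import *
o=get_obs();print(o['eef_pos'],o['ft_force'])
s=camera('scene')
a=crop(s['image'],265,165,40,40,560,560)
cv2.imwrite('pics/c3.png',a[:,:,::-1])
print(proj(s,np.array(o['eef_pos'])-[0,0,.024]),proj(s,[.614,-.037,.018]),proj(s,[.59,-.042,.018]))
```

```text
[ 0.61270812 -0.04095851  0.04879166] [ 0.5948826   0.41400862 -1.43506844]
[286.79797022 188.67381959] [286.25221501 189.08042366] [281.59725423 193.0428596 ]
```

View pics/c3.png

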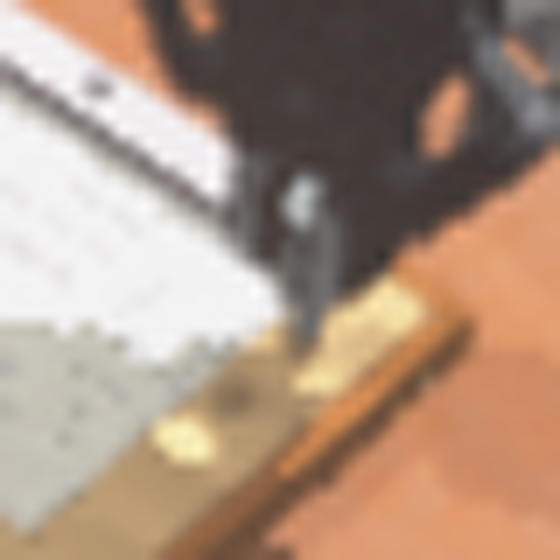

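Request:
drive_tool(increments=[[[1, 1.6, 0], [0, 0, 0], 0], [[1, 1.6, 0], [0, 0, 0], 0], [[0, 0, 0], [0, 0, 0], 0], [[0, 0, 0], [0, 0, 0], 0], [[0, 0, 0], [0, 0, 0], 0]])

```text
clock: 7.42
eef_pos: [0.6152, -0.0371, 0.0491]
tool_rot: [-0.105, 0.994, -0.0, 0.0]
ft_force: [-0.4, -0.8, 0.1]
grip_width: 0.0139
grasp_force: 59.2
```

Run:
```python
from fit import *
from scipy.optimize import least_squares
np.set_printoptions(precision=2,suppress=True)
o=get_obs();e=np.array(o['eef_pos']);print(e*1000,o['ft_force'],o['tool_rot'])
s=camera('scene');t=camera('top')
for p in(s,): 
    J=[(proj(p,e+d)-proj(p,e)) for d in np.eye(3)*.01];print('px/cm',np.array(J))
# pure numeric refine: bore centroids
far=(ray(s,286.2,189.0,.018)+ray(t,282.60,167.59,.018))/2;near=(ray(s,281.45,192.95,.018)+ray(t,284.31,174.16,.018))/2
print(ray(s,286.2,189.0,.018)*1e3,ray(t,282.60,167.59,.018)*1e3,ray(s,281.45,192.95,.018)*1e3,ray(t,284.31,174.16,.018)*1e3)
g=s['image'].astype(int)
for v in range(178,193): print(v,' '.join('%3d'%x for x in g[v,278:296].mean(1)))
```

```text
[615.2  -37.1   49.11] [-0.42 -0.77  0.08] [-0.11  0.99 -0.    0.  ]
px/cm [[ 2.33 -1.26]
 [-1.82 -1.81]
 [ 0.2  -1.98]]
[614.08 -36.61  18.  ] [614.46 -36.68  18.  ] [589.84 -41.39  18.  ] [590.42 -42.48  18.  ]
178 130 216 231 142 100  82  65 172 195 129  74  64  61  61  60  59  61  60
179 142 123 159 110 102  82  64 121 173 123  90  70  62  61  60  61  62  60
180 187 158 136 112 108  78  64  82  86  94 105  79  64  61  63  66  73  94
181 224 207 171 137 112  76  66  88  83  92 103  76  61  62  60  89 119 160
182 242 237 212 176 131  87  76  96  90 103 106  75  62  63  64 126 161 166
183 242 242 242 216 185 138 113 107  90 103 103  75  62  78  94 141 160 163
184 242 242 242 242 232 208 156 113  96 105  99  74  81 141 161 150 148 156
185 242 243 242 242 242 242 210 135 101 103 117 125 152 201 205 178 159 147
186 242 243 242 242 242 242 241 183 117 108 156 200 208 210 208 206 189 147
187 240 238 242 239 240 240 229 167 117 134 186 197 200 204 195 205 192 151
188 209 191 231 207 216 202 181 157 124 157 188 194 183 180 182 181 154 139
189 189 186 170 164 162 137 148 125 109 127 175 182 181 180 173 145 140 132
190 185 175 161 153 148 147 136 126 141 178 192 188 181 172 141 133 130 104
191 171 180 157 138 139 144 146 146 193 203 209 197 171 131 132 129 101  92
192 182 158 133 122 122 135 143 146 146 164 198 188 152 139 133  97  82 119
```

Pin tip aligned with bore to about 1 mm in the numeric check; probing down.

Request:
drive_tool(increments=[[[-0.2, -0.3, -3], [0, 0, 0], 0], [[0, 0, -3], [0, 0, 0], 0], [[0, 0, -2], [0, 0, 0], 0], [[0, 0, -1], [0, 0, 0], 0], [[0, 0, 0], [0, 0, 0], 0]])

```text
clock: 7.93
eef_pos: [0.6144, -0.0375, 0.0391]
tool_rot: [-0.105, 0.994, 0.0, -0.001]
ft_force: [0.2, 0.1, -0.7]
grip_width: 0.0135
grasp_force: 59.2
```

Request:
drive_tool(increments=[[[0, 0, -1], [0, 0, 0], 0], [[0, 0, -1], [0, 0, 0], 0], [[0, 0, 0], [0, 0, 0], 0]])

```text
clock: 8.18
eef_pos: [0.6147, -0.0375, 0.0376]
tool_rot: [-0.105, 0.994, 0.0, -0.0]
ft_force: [-1.4, -0.1, -0.7]
grip_width: 0.0142
grasp_force: 59.2
```

Request:
drive_tool(increments=[[[0, 0, -1.5], [0, 0, 0], 0], [[0, 0, -1.5], [0, 0, 0], 0], [[0, 0, -1.5], [0, 0, 0], 0], [[0, 0, -1.5], [0, 0, 0], 0], [[0, 0, -1], [0, 0, 0], 0], [[0, 0, 0], [0, 0, 0], 0]])

```text
clock: 8.68
eef_pos: [0.6147, -0.0375, 0.0304]
tool_rot: [-0.105, 0.994, 0.0, -0.0]
ft_force: [-0.4, 0.9, -0.7]
grip_width: 0.0143
grasp_force: 59.2
```

Request:
drive_tool(increments=[[[0, 0, -1], [0, 0, 0], 0], [[0, 0, -1], [0, 0, 0], 0], [[0, 0, -0.8], [0, 0, 0], 0], [[0, 0, 0], [0, 0, 0], 0], [[0, 0, 0], [0, 0, 0], 0]])

```text
clock: 9.1
eef_pos: [0.6147, -0.0375, 0.0282]
tool_rot: [-0.105, 0.994, -0.0, -0.0]
ft_force: [-1.4, 0.4, 2.1]
grip_width: 0.0135
grasp_force: 59.5
```

Request:
drive_tool(increments=[[[0, 0, 0], [0, 0, 0], 0.2], [[0, 0, 0], [0, 0, 0], 0.4], [[0, 0, 0], [0, 0, 0], 0.4], [[0, 0, 12], [0, 0, 0], 0.4], [[0, 0, 15], [0, 0, 0], 0.4], [[0, 0, 15], [0, 0, 0], 0.4], [[0, 0, 15], [0, 0, 0], 0.4], [[0, 0, 15], [0, 0, 0], 0.4]])

```text
clock: 9.77
eef_pos: [0.615, -0.0375, 0.1006]
tool_rot: [-0.105, 0.994, -0.0, 0.0]
ft_force: [0.3, -0.9, 0.5]
grip_width: 0.034
grasp_force: 0.0
```

Request:
drive_tool(increments=[[[-12, -22, 0], [0, 0, 0], 0.4], [[-12, -22, 0], [0, 0, 0], 0.4], [[-12, -22, 0], [0, 0, 0], 0.4], [[-12, -22, 0], [0, 0, 0], 0.4], [[-12, -22, 0], [0, 0, 0], 0.4], [[-12, -22, 0], [0, 0, 0], 0.4], [[-12, -22, 0], [0, 0, 0], 0.4], [[-12, -22, 0], [0, 0, 0], 0.4]])

```text
clock: 10.43
eef_pos: [0.5184, -0.2146, 0.1001]
tool_rot: [-0.105, 0.994, -0.0, 0.0]
ft_force: [0.3, -0.5, 0.0]
grip_width: 0.0339
grasp_force: 0.0
```

Request:
drive_tool(increments=[[[-12, -22, 0], [0, 0, 0], 0.4], [[-12, -22, 0], [0, 0, 0], 0.4], [[-12, -22, 0], [0, 0, 0], 0.4], [[-12, -22, 0], [0, 0, 0], 0.4], [[-7, -7, 0], [0, 0, 0], 0.4], [[0, 0, 0], [0, 0, 0], 0.4], [[0, 0, 0], [0, 0, 0], 0.4]])

```text
clock: 11.02
eef_pos: [0.4638, -0.3084, 0.1]
tool_rot: [-0.105, 0.995, 0.0, 0.0]
ft_force: [0.1, 0.4, 0.4]
grip_width: 0.0342
grasp_force: 0.0
```

Run:
```python
from crop import *
o=get_obs();print(o['eef_pos'],o['tool_rot'],o['grip_width'])
s=camera('scene');t=camera('top')
a=np.hstack([crop(t['image'],270,155,30,36,400,480),crop(s['image'],265,165,40,48,400,480)])
cv2.imwrite('pics/c4.png',a[:,:,::-1])
```

```text
[ 0.46377349 -0.30841518  0.09995402] [-1.04660278e-01  9.94507964e-01  2.83977315e-04  2.33044932e-04] 0.03421969676411356
```

View pics/c4.png

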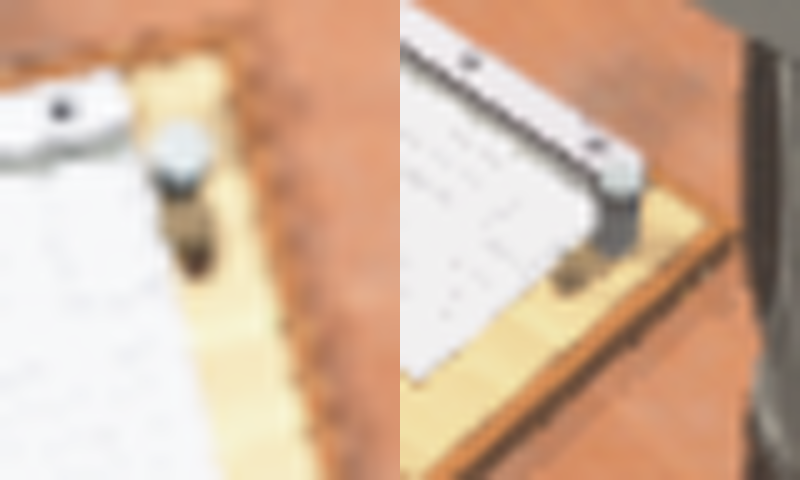

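Pin 1 stands upright in the far bore, top at crop (182,150) left, (620,175) right; near bore free at (197,260)/(570,280). Fetching pin 2.

Request:
drive_tool(increments=[[[-0.2, -0.6, -14], [0, 0, 0], 0.4], [[0, 0, -14], [0, 0, 0], 0.4], [[0, 0, -14], [0, 0, 0], 0.4], [[0, 0, -14], [0, 0, 0], 0.4], [[0, 0, -14], [0, 0, 0], 0.4], [[0, 0, 0], [0, 0, 0], 0.4], [[0, 0, 0], [0, 0, 0], 0.15], [[0, 0, 0], [0, 0, 0], 0.0]])

```text
clock: 11.78
eef_pos: [0.4645, -0.3086, 0.0306]
tool_rot: [-0.106, 0.994, -0.0, 0.0]
ft_force: [-0.2, 0.7, -0.2]
grip_width: 0.0141
grasp_force: 58.5
```

Request:
drive_tool(increments=[[[0, 0, 0], [0, 0, 0], 0], [[0, 0, 0], [0, 0, 0], 0], [[0, 0, 0], [0, 0, 0], 0], [[0, 0, 0], [0, 0, 0], 0]])

```text
clock: 12.12
eef_pos: [0.4639, -0.3093, 0.0306]
tool_rot: [-0.105, 0.994, -0.0, 0.0]
ft_force: [0.1, 0.5, -0.1]
grip_width: 0.0139
grasp_force: 58.5
```

Request:
drive_tool(increments=[[[0, 0, 5], [0, 0, 0], 0], [[0, 0, 15], [0, 0, 0], 0], [[0, 0, 18], [0, 0, 0], 0], [[0, 0, 20], [0, 0, 0], 0], [[8, 17, 10], [0, 0, 0], 0], [[8, 17, 0], [0, 0, 0], 0], [[8, 17, 0], [0, 0, 0], 0], [[8, 17, 0], [0, 0, 0], 0]])

```text
clock: 12.78
eef_pos: [0.4961, -0.2408, 0.099]
tool_rot: [-0.105, 0.995, -0.0, 0.001]
ft_force: [-0.1, 0.1, -1.5]
grip_width: 0.0139
grasp_force: 58.9
```

Request:
drive_tool(increments=[[[8, 17, 0], [0, 0, 0], 0], [[8, 17, 0], [0, 0, 0], 0], [[8, 17, 0], [0, 0, 0], 0], [[8, 17, 0], [0, 0, 0], 0], [[8, 17, 0], [0, 0, 0], 0], [[8, 17, 0], [0, 0, 0], 0], [[8, 17, 0], [0, 0, 0], 0], [[8, 17, 0], [0, 0, 0], 0]])

```text
clock: 13.45
eef_pos: [0.5599, -0.1043, 0.0985]
tool_rot: [-0.105, 0.994, -0.0, 0.0]
ft_force: [-0.0, -0.0, -1.1]
grip_width: 0.0139
grasp_force: 58.9
```

Request:
drive_tool(increments=[[[8, 17, 0], [0, 0, 0], 0], [[8, 17, 0], [0, 0, 0], 0], [[8, 17, 0], [0, 0, 0], 0], [[3, 10, 0], [0, 0, 0], 0], [[0, 0, 0], [0, 0, 0], 0], [[0, 0, 0], [0, 0, 0], 0]])

```text
clock: 13.95
eef_pos: [0.5863, -0.0441, 0.0981]
tool_rot: [-0.106, 0.994, -0.0, -0.0]
ft_force: [0.0, -0.9, -0.8]
grip_width: 0.0136
grasp_force: 58.9
```

Request:
drive_tool(increments=[[[2.5, 0.8, 0], [0, 0, 0], 0], [[2.4, 0.8, 0], [0, 0, 0], 0], [[0, 0, -12], [0, 0, 0], 0], [[0, 0, -14], [0, 0, 0], 0], [[0, 0, -14], [0, 0, 0], 0], [[0, 0, -9], [0, 0, 0], 0], [[0, 0, 0], [0, 0, 0], 0], [[0, 0, 0], [0, 0, 0], 0]])

```text
clock: 14.62
eef_pos: [0.5911, -0.043, 0.0486]
tool_rot: [-0.105, 0.995, 0.0, -0.001]
ft_force: [0.9, 0.2, -0.2]
grip_width: 0.0141
grasp_force: 58.9
```

Run:
```python
from fit import *
np.set_printoptions(precision=2,suppress=True)
o=get_obs();e=np.array(o['eef_pos']);print(e*1000,o['ft_force'])
s=camera('scene');print(proj(s,e-[0,0,.0246]))
g=s['image'].astype(int)
for v in range(182,198): print(v,' '.join('%3d'%x for x in g[v,273:292].mean(1)))
```

```text
[591.06 -43.03  48.6 ] [ 0.88  0.21 -0.23]
[282.13 191.96]
182 242 242 242 177 103  85  68 116 181 161  96  64  60  60  60  59  59  59  59
183 241 242 242 198 116  84  66 126 183 135  95  74  63  61  58  61  59  59  58
184 243 242 242 211 127  78  64  78 159 129 107  88  64  60  61  63  61  79 114
185 242 241 241 236 160  81  66  85  91  86 102  84  65  61  61  62  95 149 201
186 241 236 234 241 202 112  80  91  94  94 105  80  62  60  62  79 165 204 210
187 237 241 242 242 243 203 141 107 103  96 104  80  64  61  68 107 184 202 205
188 241 241 242 242 242 242 208 128  97  94 104  79  63  64  86 124 183 193 195
189 237 231 239 242 242 242 216 135  99  96 104  86  75  84 110 141 175 181 180
190 242 236 234 239 242 241 235 159 107 105 114 122 118 118 149 161 181 181 173
191 239 238 238 229 235 230 236 164 109 109 137 145 143 156 188 195 190 167 130
192 200 189 187 187 173 230 206 135 115 110 130 151 147 187 196 189 174 136 132
193 178 187 189 186 172 173 194 144 110 115 130 176 190 194 190 162 134 132 130
194 191 188 186 173 143 144 147 131 119 158 185 187 184 181 152 136 134 128  94
195 191 183 168 154 153 152 149 148 147 194 209 201 184 150 139 133 123  91  82
196 186 166 150 152 156 155 153 150 150 165 205 204 164 142 134 114  89  89 101
197 184 153 144 144 149 154 156 155 151 197 204 167 151 144 114  87  86 115 142
```

Request:
drive_tool(increments=[[[0.1, 0.4, -3], [0, 0, 0], 0], [[0, 0, -3], [0, 0, 0], 0], [[0, 0, -2], [0, 0, 0], 0], [[0, 0, -1], [0, 0, 0], 0], [[0, 0, -1], [0, 0, 0], 0], [[0, 0, -1], [0, 0, 0], 0], [[0, 0, 0], [0, 0, 0], 0]])

```text
clock: 15.25
eef_pos: [0.5915, -0.0421, 0.0378]
tool_rot: [-0.105, 0.994, 0.0, -0.0]
ft_force: [-0.3, -0.5, -0.3]
grip_width: 0.0133
grasp_force: 58.9
```

Request:
drive_tool(increments=[[[0, 0, -1.5], [0, 0, 0], 0], [[0, 0, -1.5], [0, 0, 0], 0], [[0, 0, -1.5], [0, 0, 0], 0], [[0, 0, -1.5], [0, 0, 0], 0], [[0, 0, -1], [0, 0, 0], 0], [[0, 0, -1], [0, 0, 0], 0], [[0, 0, -1], [0, 0, 0], 0], [[0, 0, 0], [0, 0, 0], 0]])

```text
clock: 15.92
eef_pos: [0.5916, -0.0423, 0.0288]
tool_rot: [-0.105, 0.994, -0.0, -0.0]
ft_force: [-0.6, -0.7, -0.9]
grip_width: 0.014
grasp_force: 58.9
```

Request:
drive_tool(increments=[[[0, 0, 0], [0, 0, 0], 0.2], [[0, 0, 0], [0, 0, 0], 0.4], [[0, 0, 0], [0, 0, 0], 0.4], [[0, 0, 12], [0, 0, 0], 0.4], [[0, 0, 15], [0, 0, 0], 0.4], [[0, 0, 15], [0, 0, 0], 0.4], [[0, 0, 15], [0, 0, 0], 0.4], [[0, 0, 15], [0, 0, 0], 0.4]])

```text
clock: 16.58
eef_pos: [0.5915, -0.042, 0.1017]
tool_rot: [-0.105, 0.994, 0.0, -0.0]
ft_force: [-0.1, -0.3, 0.5]
grip_width: 0.0339
grasp_force: 0.0
```

Request:
drive_tool(increments=[[[-10, 30, 10], [0, 0, 0], 0.6], [[-10, 30, 10], [0, 0, 0], 0.6], [[-10, 30, 10], [0, 0, 0], 0.6], [[-10, 30, 0], [0, 0, 0], 0.6], [[-10, 30, 0], [0, 0, 0], 0.6], [[-10, 30, 0], [0, 0, 0], 0.6], [[0, 0, 0], [0, 0, 0], 0.6]])

```text
clock: 17.17
eef_pos: [0.5298, 0.1427, 0.1313]
tool_rot: [-0.108, 0.994, 0.001, -0.0]
ft_force: [-0.5, -0.1, -1.1]
grip_width: 0.0513
grasp_force: 0.0
```

Run:
```python
from crop import *
o=get_obs();print(o['eef_pos'],o['tool_rot'],o['grip_width'])
s=camera('scene');t=camera('top');save(s,'s5');save(t,'t5')
a=np.hstack([np.vstack([crop(t['image'],270,155,32,24,400,300),crop(s['image'],265,170,40,30,400,300)]),
 np.vstack([crop(t['image'],160,185,40,30,400,300),crop(s['image'],185,122,48,36,400,300)])])
cv2.imwrite('pics/c5.png',a[:,:,::-1])
```

```text
[0.52979674 0.14274667 0.13134664] [-1.08298535e-01  9.94117599e-01  1.26804970e-03 -1.33380889e-04] 0.051285053831367264
```

View pics/c5.png

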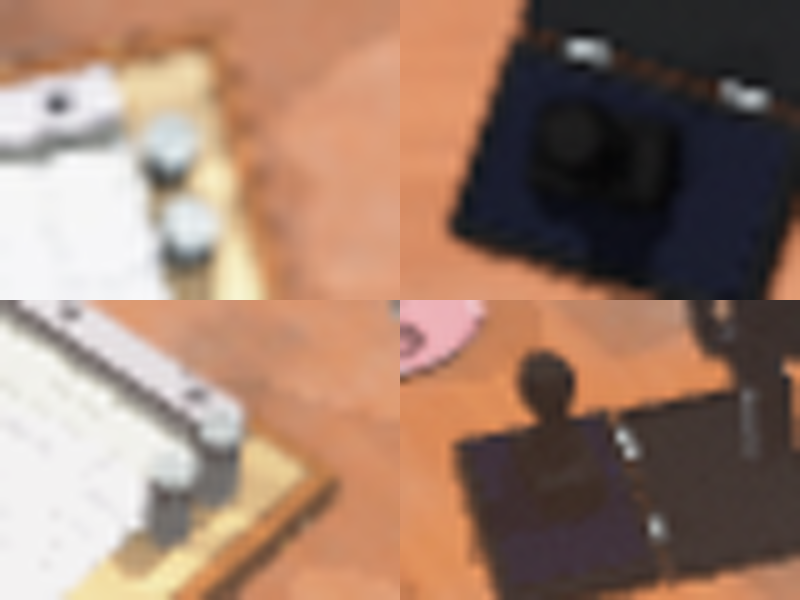

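Both pins stand in both bores (crop (170,145),(188,230) top view; (220,425),(170,470) scene). Knob is at top crop (573,135), scene crop (547,383). Next: stamp position and yaw with contrast enhancement.

Run:
```python
from crop import *
from scipy.optimize import least_squares
np.set_printoptions(precision=4,suppress=True)
s=camera('scene');t=camera('top')
ks=(202.1,131.5);kt=(176.8,198.0)
print(ray(s,*ks,.075),ray(t,*kt,.075))
r=least_squares(lambda X:np.r_[proj(s,X)-ks,proj(t,X)-kt],[.5,.3,.075]);print(r.x,r.fun)
x,y,_=r.x;a=-.288
def panel(p,x0,y0,w,h,S,ov):
    im=crop(p['image'],x0,y0,w,h,w*S,h*S)
    im=np.clip(255*(np.clip(im.astype(float)-5,0,120)/120)**.55,0,255).astype(np.uint8).copy()
    if ov:
        for z in(.013,.033):
            c=[];
            for u,v in((-16,-24),(16,-24),(16,24),(-16,24)):
                # stamp y along pad x => rotate 90deg
                X=[x+(v*np.cos(a)-u*np.sin(a))/1e3,y+(v*np.sin(a)+u*np.cos(a))/1e3,z];c.append((proj(p,X)+.5-[x0,y0])*S)
            cv2.polylines(im,[np.int32(np.round(c))],True,(255,0,0) if z<.02 else (0,255,0),1)
    return im
a_=np.vstack([np.hstack([panel(t,164,186,26,20,15,o) for o in(0,1)]),np.hstack([panel(s,189,126,26,20,15,o) for o in(0,1)])])
print(a_.shape);cv2.imwrite('pics/c6.png',a_[:,:,::-1])
```

```text
[0.4967 0.3299 0.075 ] [0.4999 0.3299 0.075 ]
[0.4988 0.3305 0.074 ] [ 0.4181 -0.0846 -0.1436  0.3638]
(600, 780, 3)
```

View pics/c6.png

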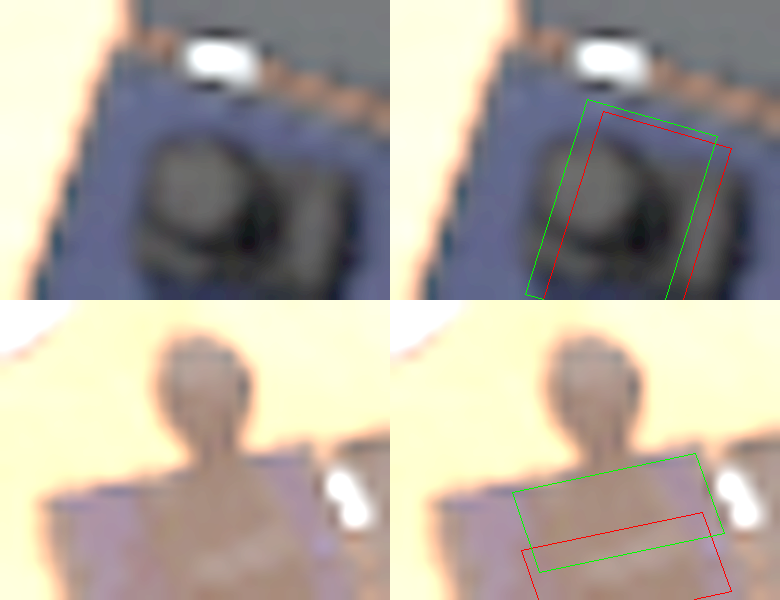

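Contrast view: the block in the top view spans crop (135–355, 140–285), wider across the image than expected. I fit the stamp silhouette numerically with yaw free.

```bash
cat > sf.py <<'E'
from fit import *
import itertools
def parts(q,ss):
    x,y,a=q;out=[]
    b=np.array(list(itertools.product((-.016,.016),(-.024,.024),(.013,.033))))
    th=np.linspace(0,2*np.pi,16,endpoint=False);ring=lambda r,z:np.c_[r*np.cos(th),r*np.sin(th),np.full(16,z)]
    h=np.vstack([ring(.006,.033),ring(.007,.06)])
    k=np.vstack([ring(.013*np.cos(f),.075+.0125*np.sin(f)) for f in(-1.2,-.8,-.4,0,.4,.8,1.2)])
    return [rot(v,x,y,a) for v in(b,h,k)]
def mask(p,q,box,S=8):
    x0,y0,w,h=box;m=np.zeros((h*S,w*S),np.uint8)
    for v in parts(q,S):
        uv=(P(p,v)+.5-[x0,y0])*S;cv2.fillConvexPoly(m,cv2.convexHull(np.int32(np.round(uv*16))),1,shift=4)
    return cv2.resize(m.astype(np.float32),(w,h),interpolation=cv2.INTER_AREA)
E
python3 - <<'E'
from sf import *
np.set_printoptions(precision=4,suppress=True)
s=camera('scene');t=camera('top')
B={'s':(190,124,26,32),'t':(166,188,24,24)};PP={'s':s,'t':t}
for n in'st':
    x0,y0,w,h=B[n];I=PP[n]['image'][y0:y0+h,x0:x0+w].astype(int);print(n)
    D=I[:,:,2]-I[:,:,0]
    print('\n'.join(' '.join('%3d'%v for v in r) for r in D)) 
# likelihood fit: stamp pixel vs not: within-class with image (r,g,b) linear regress on mask inside felt/desk is hard -> use D/(sum) binary
    R=D/(I.sum(2)+3.);B[n+'T']=((abs(D)<=9)&(I.max(2)<90)).astype(np.float32)
for use in('t','s','ts'):
    res=[]
    for a0 in np.arange(-1.6,1.5,.2):
        f=lambda q:sum((abs(mask(PP[n],q,B[n])-B[n+'T'])).sum() for n in use)
        r=minimize(f,[.500,.330,a0],method='Nelder-Mead',options=dict(initial_simplex=np.array([.5,.33,a0])+np.vstack([np.zeros(3),np.diag([.005,.005,.15])]),xatol=1e-4,fatol=.01));res.append((r.fun,*r.x))
    print(use);print(np.array(sorted(res)[:5]))
E
```

```text
s
-53 -54 -54 -57 -56 -93 -107 -110 -113 -114 -113 -111 -117 -114 -110 -103 -96 -93 -90 -82 -77 -79 -79 -79 -79 -77
-51 -52 -56 -59 -72 -103 -108 -107 -110 -112 -114 -112 -118 -117 -114 -113 -105 -98 -93 -88 -85 -86 -86 -84 -82 -82
-53 -54 -59 -58 -86 -106 -111 -110 -111 -114 -118 -118 -121 -120 -114 -113 -113 -106 -101 -94 -91 -90 -90 -86 -82 -85
-53 -59 -58 -87 -104 -109 -113 -114 -114 -117 -111 -109 -114 -119 -120 -118 -116 -112 -103 -97 -94 -93 -93 -89 -90 -93
-47 -47 -90 -106 -111 -114 -115 -117 -116 -112 -71 -55 -39 -69 -108 -118 -116 -114 -112 -109 -102 -103 -104 -104 -107 -112
-56 -87 -99 -106 -111 -115 -118 -121 -121 -79 -32 -18 -18 -18 -32 -106 -122 -120 -119 -116 -116 -115 -119 -119 -120 -119
-96 -101 -105 -109 -111 -115 -121 -124 -121 -67 -25 -18 -19 -18 -18 -52 -118 -126 -124 -122 -120 -119 -120 -124 -124 -124
-108 -114 -116 -117 -119 -120 -130 -132 -113 -57 -20 -18 -18 -20 -20 -19 -119 -128 -128 -127 -124 -125 -125 -125 -125 -123
-122 -125 -125 -128 -131 -130 -131 -132 -119 -61 -21 -20 -22 -22 -21 -26 -120 -130 -131 -131 -129 -128 -128 -130 -129 -128
-127 -129 -129 -133
[... 4726 characters left out ...]
19  18
-111 -111 -105 -99 -98 -98 -81 -55 -46 -24  -2   2   2   3   4   6   8  10  10  16  20  19  19  19
t
[[115.2344   0.4973   0.3282  -0.19  ]
 [115.2344   0.4974   0.3282  -0.1901]
 [115.25     0.4974   0.3283  -0.1935]
 [115.2656   0.4974   0.3282  -0.1917]
 [115.2812   0.4974   0.3282  -0.1914]]
s
[[138.       0.4155   0.3874   1.9698]
 [138.       0.4232   0.3978  -2.6611]
 [138.       0.426    0.4355  -3.1642]
 [138.       0.5294   0.2356   0.4833]
 [138.       0.5411   0.2667  -0.4167]]
ts
[[384.2812   0.4919   0.2966  -0.2339]
 [384.3438   0.4918   0.2966  -0.2172]
 [384.3906   0.4922   0.2963  -0.2216]
 [396.2969   0.499    0.3266  -0.2719]
 [396.3906   0.499    0.3266  -0.2728]]
```

Run:
```python
from sf import *
np.set_printoptions(precision=4,suppress=True)
s=camera('scene');t=camera('top')
def get(p,b):
    x0,y0,w,h=b;I=p['image'][y0:y0+h,x0:x0+w].astype(int);return I[:,:,2]-I[:,:,0]
bt=(166,188,24,24);D=get(t,bt);T=np.clip((8-D)/8.,0,1);W=np.zeros_like(T);W[6:20,5:]=1;W[:9,19:]=0;W[18:,:8]=0
bs=(190,124,26,32);E=get(s,bs);U=np.clip((-E-6)/12.,0,1);Ws=np.zeros_like(U)
U[:13]=E[:13]>-70;Ws[3:12,6:17]=1;Ws[13:28,7:20]=1;Ws[13:15,7]=0;Ws[13:23,19]=0;Ws[20:25,7:10]=0
ft=lambda q:(W*(mask(t,q,bt)-T)**2).sum()
fs=lambda q:(Ws*(mask(s,q,bs)-U)**2).sum()
for n,f in(('t',ft),('s',fs),('ts',lambda q:ft(q)+fs(q))):
    res=[]
    for a0 in np.arange(-1.6,1.5,.2):
        r=minimize(f,[.5,.33,a0],method='Nelder-Mead',options=dict(initial_simplex=np.array([.5,.33,a0])+np.vstack([np.zeros(3),np.diag([.005,.005,.15])]),xatol=1e-4,fatol=.001));res.append((r.fun,*r.x))
    print(n);print(np.array(sorted(res))[[0,1,3,5,7]])
q=sorted(res)[0][1:]
print(np.round(mask(s,q,bs)*9).astype(int)[10:28]);print(np.round(U*9).astype(int)[10:28])
```

```text
t
[[12.1199  0.4979  0.3283 -0.2683]
 [12.1199  0.4979  0.3283 -0.2683]
 [12.1826  0.4979  0.3283 -0.2677]
 [12.2114  0.4979  0.3283 -0.2683]
 [12.3191  0.498   0.3281 -0.2413]]
s
[[ 8.7492  0.4961  0.3304 -0.2357]
 [ 8.7501  0.4962  0.3304 -0.2292]
 [ 8.7719  0.4963  0.3304 -0.2304]
 [ 8.7809  0.4963  0.3306 -0.2205]
 [ 8.8008  0.4963  0.3307 -0.2177]]
ts
[[25.5585  0.4968  0.3297 -0.2101]
 [25.5662  0.4969  0.3297 -0.2116]
 [25.6988  0.4968  0.3298 -0.2087]
 [25.7909  0.4968  0.3299 -0.2201]
 [25.8143  0.4968  0.3301 -0.2113]]
[[0 0 0 0 0 0 0 0 0 0 7 9 9 9 9 2 0 0 0 0 0 0 0 0 0 0]
 [0 0 0 0 0 0 0 0 0 0 0 7 9 9 9 3 0 0 0 0 0 0 0 0 0 0]
 [0 0 0 0 0 0 0 0 0 0 0 6 9 9 9 9 4 0 0 0 0 0 0 0 0 0]
 [0 0 0 0 0 0 0 0 4 6 9 9 9 9 9 9 8 0 0 0 0 0 0 0 0 0]
 [0 0 0 0 0 0 0 0 8 9 9 9 9 9 9 9 9 4 0 0 0 0 0 0 0 0]
 [0 0 0 0 0 0 0 0 7 9 9 9 9 9 9 9 9 8 0 0 0 0 0 0 0 0]
 [0 0 0 0 0 0 0 0 5 9 9 9 9 9 9 9 9 9 4 0 0 0 0 0 0 0]
 [0 0 0 0 0 0 0 0 4 9 9 9 9 9 9 9 9 9 8 0 0 0 0 0 0 0]
 [0 0 0 0 0 0 0 0 1 9 9 9 9 9 9 9 9 9 9 4 0 0 0 0 0 0]
 [0 0 0 0 0 0 0 0 0 5 9 9 9 9 9 9 9 9 9 8 0 0 0 0 0 0]
 [0 0 0 0 0 0 0
[... 716 characters left out ...]
 0 8 9 9 9 9 9 9 9 9 6 2 0 7 1 0 0 8 8]
 [9 9 9 8 1 0 0 0 6 9 9 9 9 9 9 9 9 9 2 0 4 6 0 0 9 8]
 [9 9 9 9 2 0 0 1 6 9 9 9 9 9 9 9 9 9 8 2 0 6 9 9 8 7]
 [9 9 9 9 2 0 0 4 8 9 9 9 9 9 9 9 9 9 9 5 0 2 9 9 8 7]
 [9 9 9 9 6 2 0 4 6 8 9 9 9 9 9 9 9 9 9 8 3 7 8 9 9 8]
 [9 9 9 9 9 1 0 6 7 7 9 9 9 9 9 9 9 9 9 9 3 3 7 9 9 9]
 [9 9 9 9 9 2 0 6 6 6 8 9 9 9 9 9 9 9 9 9 2 1 8 9 9 9]
 [9 9 9 9 9 9 7 7 7 8 7 9 9 9 9 9 9 9 9 8 2 1 8 9 9 9]
 [9 9 9 9 9 9 8 7 8 7 8 9 9 9 9 9 9 9 7 3 2 2 4 8 9 6]
 [9 9 9 9 9 9 7 8 8 8 6 8 9 8 9 8 8 2 1 2 2 0 1 7 9 0]
 [9 9 9 9 9 9 9 7 7 5 4 5 5 0 1 2 1 0 1 0 0 1 0 4 8 0]
 [9 9 9 9 9 9 9 5 2 0 0 0 0 0 0 2 0 0 0 1 0 0 0 2 8 2]
 [9 9 9 9 9 9 9 1 0 1 0 0 0 0 0 1 0 0 0 0 0 0 0 0 5 9]]
```

The fit matches well in both views: stamp at about (0.4975, 0.3290), yaw −0.23, with its long side roughly along world y. It therefore needs a turn of −65° to lie along board x. I check joint 6 before choosing the wrist turn.

Request:
drive_tool(increments=[[[-3.2, 18.6, 0], [0, 0, 6.5], 0.6], [[-3.2, 18.6, 0], [0, 0, 6.5], 0.6], [[-3.2, 18.6, 0], [0, 0, 6.5], 0.6], [[-3.2, 18.6, 0], [0, 0, 6.5], 0.6]])

```text
clock: 17.9
eef_pos: [0.5192, 0.212, 0.1309]
tool_rot: [-0.328, 0.945, -0.0, -0.0]
ft_force: [-0.9, -0.4, 1.0]
grip_width: 0.0511
grasp_force: 0.0
```

Run:
```python
from h import *
from scipy.spatial.transform import Rotation as R
o=get_obs();print(np.round(o['joint_pos'],3),np.round(o['eef_pos'],4));y=R.from_quat(o['tool_rot']).as_matrix()[:,1];print(y,np.degrees(np.arctan2(y[1],y[0])),o['clock'])
```

```text
[ 0.388  0.42  -0.008  1.143 -0.    -0.28 ] [0.5192 0.212  0.1309]
[-6.19206367e-01  7.85228293e-01 -5.16733467e-05] 128.25820239203173 17.9
```

Request:
drive_tool(increments=[[[-3.6, 19.5, 0], [0, 0, 6.4], 0.6], [[-3.6, 19.5, 0], [0, 0, 6.4], 0.6], [[-3.6, 19.5, 0], [0, 0, 6.4], 0.6], [[-3.6, 19.5, 0], [0, 0, 6.4], 0.6], [[-3.6, 19.5, 0], [0, 0, 6.4], 0.6], [[-3.6, 19.5, 0], [0, 0, 6.4], 0.6], [[0, 0, 0], [0, 0, 0], 0.6], [[0, 0, 0], [0, 0, 0], 0.6]])

```text
clock: 18.57
eef_pos: [0.4974, 0.3294, 0.1307]
tool_rot: [-0.619, 0.786, -0.0, -0.0]
ft_force: [-0.1, -0.7, -0.5]
grip_width: 0.0513
grasp_force: 0.0
```

Request:
drive_tool(increments=[[[0.1, -0.6, -15], [0, 0, 0], 0.6], [[0, 0, -15], [0, 0, 0], 0.6], [[0, 0, -15], [0, 0, 0], 0.6], [[0, 0, -15], [0, 0, 0], 0.6], [[0, 0, -14.7], [0, 0, 0], 0.6], [[0, 0, 0], [0, 0, 0], 0.6], [[0, 0, 0], [0, 0, 0], 0.3], [[0, 0, 0], [0, 0, 0], 0]])

```text
clock: 19.23
eef_pos: [0.4981, 0.3281, 0.0571]
tool_rot: [-0.618, 0.786, -0.0, 0.0]
ft_force: [0.3, 0.1, -0.6]
grip_width: 0.0279
grasp_force: 0.0
```

Request:
drive_tool(increments=[[[0, 0, 0], [0, 0, 0], 0], [[0, 0, 0], [0, 0, 0], 0], [[0, 0, 0], [0, 0, 0], 0], [[0, 0, 0], [0, 0, 0], 0]])

```text
clock: 19.57
eef_pos: [0.4981, 0.329, 0.0575]
tool_rot: [-0.619, 0.786, -0.0, 0.001]
ft_force: [0.5, -1.0, 3.9]
grip_width: 0.0237
grasp_force: 59.3
```

Request:
drive_tool(increments=[[[0, 0, 6], [0, 0, 0], 0], [[0, 0, 14], [0, 0, 0], 0], [[0, 0, 14], [0, 0, 0], 0], [[0, 0, 14], [0, 0, 0], 0], [[0, 0, 12], [0, 0, 0], 0], [[7.8, -28, 0], [0, 0, -5.4], 0], [[7.8, -28, 0], [0, 0, -5.4], 0], [[7.8, -28, 0], [0, 0, -5.4], 0]])

```text
clock: 20.23
eef_pos: [0.5206, 0.2445, 0.1169]
tool_rot: [-0.501, 0.865, 0.0, 0.0]
ft_force: [0.8, 0.1, -0.5]
grip_width: 0.024
grasp_force: 58.9
```

Request:
drive_tool(increments=[[[7.8, -28, 0], [0, 0, -5.4], 0], [[7.8, -28, 0], [0, 0, -5.4], 0], [[7.8, -28, 0], [0, 0, -5.4], 0], [[7.8, -28, 0], [0, 0, -5.4], 0], [[7.8, -28, 0], [0, 0, -5.4], 0], [[7.8, -28, 0], [0, 0, -5.4], 0], [[7.8, -28, 0], [0, 0, -5.4], 0], [[7.8, -28, 0], [0, 0, -5.4], 0]])

```text
clock: 20.9
eef_pos: [0.5831, 0.0195, 0.1165]
tool_rot: [-0.146, 0.989, 0.0, -0.0]
ft_force: [0.7, 0.9, -1.0]
grip_width: 0.024
grasp_force: 58.9
```

Request:
drive_tool(increments=[[[7.8, -28, 0], [0, 0, -5.4], 0], [[0, 0, 0], [0, 0, 0], 0], [[0, 0, 0], [0, 0, 0], 0]])

```text
clock: 21.15
eef_pos: [0.5909, -0.0086, 0.1163]
tool_rot: [-0.101, 0.995, 0.0, -0.0]
ft_force: [-0.4, 1.2, -0.7]
grip_width: 0.0243
grasp_force: 59.0
```

Run:
```python
from crop import *
from sf import parts
from scipy.spatial.transform import Rotation as R
o=get_obs();y=R.from_quat(o['tool_rot']).as_matrix();print(y,np.round(o['eef_pos'],4),np.degrees(np.arctan2(y[1,1],y[0,1])),o['grasp_force'],o['clock'])
s=camera('scene');e=np.array(o['eef_pos'])
x0,y0,w,h,S=240,135,60,60,10
im=crop(s['image'],x0,y0,w,h,600,600).copy()
im=np.clip(255*(im/255.)**.6,0,255).astype(np.uint8)
# expected stamp box
q=(e[0]-.0006,e[1]+.0009,.21-np.pi/2);b=parts(q,1)[0];b[:,2]+=e[2]-.0575
uv=[(proj(s,v)+.5-[x0,y0])*S for v in b]
for i in range(8):
    for j in range(i):
        if np.sum(np.abs(b[i]-b[j])>1e-9)and bin(i^j).count('1')==1: cv2.line(im,tuple(np.int32(uv[i])),tuple(np.int32(uv[j])),(255,0,0),1)
big=np.hstack([im[:, :400*1] if 0 else im]);cv2.imwrite('pics/c7.png',big[:,:,::-1])
```

```text
[[-9.79761369e-01 -2.00168722e-01 -3.78687095e-04]
 [-2.00168906e-01  9.79761258e-01  5.35182361e-04]
 [ 2.63896176e-04  6.00152384e-04 -9.99999785e-01]] [ 0.5909 -0.0086  0.1163] 101.5468277158492 58.97769592702389 21.15
```

View pics/c7.png

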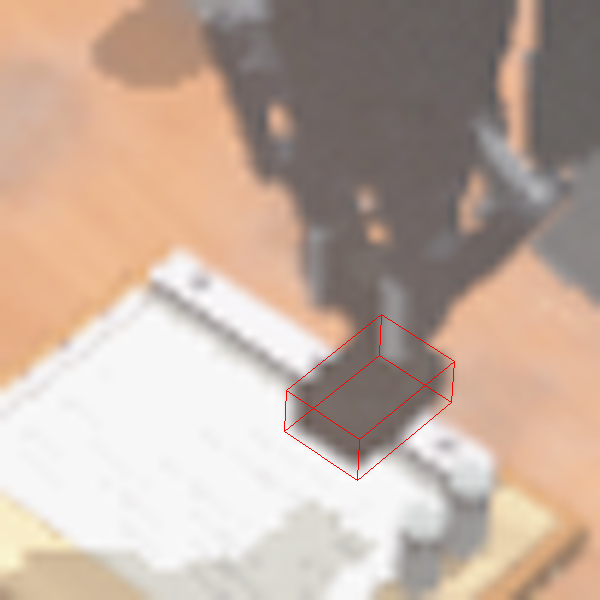

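The picture shows the stamp held upright, its block at crop (375,400), over the card and clear of the rail, pins at (425,500) and (465,470). I check its yaw numerically.

Run:
```python
from sf import *
o=get_obs();e=np.array(o['eef_pos']);s=camera('scene');np.set_printoptions(precision=4,suppress=True)
bs=(264,166,24,20);x0,y0,w,h=bs;g=s['image'][y0:y0+h,x0:x0+w].mean(2)
print('\n'.join(' '.join('%3d'%v for v in r) for r in g))
b0=parts((0,0,0),1)[0]
def m(q):
    S=8;M=np.zeros((h*S,w*S),np.uint8);b=rot(b0,q[0],q[1],q[2]);b[:,2]+=q[3]-.013
    uv=(P(s,b)+.5-[x0,y0])*S;cv2.fillConvexPoly(M,cv2.convexHull(np.int32(np.round(uv*16))),1,shift=4)
    return cv2.resize(M.astype(np.float32),(w,h),interpolation=cv2.INTER_AREA)
T=np.clip((g-50)/190.,0,1);T=1-T
W=np.zeros_like(T);W[7:,:]=1;W[:,20:]=0;W[6:9,18:]=0
for z in(e[2]-.0445,e[2]-.0405):
    best=min((minimize(lambda q:(W*(m([*q,z])-T)**2).sum(),[e[0],e[1],a],method='Nelder-Mead',options=dict(initial_simplex=np.array([e[0],e[1],a])+np.vstack([np.zeros(3),np.diag([.005,.005,.1])]),xatol=1e-4,fatol=1e-4)) for a in(-1.5,-1.36,-1.2)),key=lambda r:r.fun)
    print(z,best.fun,best.x,best.x-[e[0],e[1],.207-np.pi/2])
```

```text
240 240 241 220 186 166 161 133 121 118  83  59  56  63 100 104  74  60  61  60 121 154 157 156
239 240 240 240 235 205 173 162 161 160 119  71  56  63 100  96  69  61  61  70 129 157 159 156
222 236 240 240 240 241 220 188 165 153 110  69  57  64  99  96  69  60  65 111 155 160 160 160
124 172 227 239 240 240 240 230 183 116  70  57  56  64  99  98  73  61  73 138 160 161 159 162
160 138 131 222 235 239 238 200 152  90  59  59  59  64  94 102  79  64  62  74 143 162 160 157
213 179 144 124 169 227 220 132  70  62  60  59  61  58  59  72  65  63  64  59 117 151 160 154
243 225 186 160 138 126 135  90  61  60  60  61  59  58  60  59  62  64  63  58 112 144 152 151
242 242 225 214 168 104  68  63  62  62  60  59  60  58  59  60  63  60  57  56 119 145 147 148
242 242 243 242 180  84  62  62  63  63  63  62  61  59  61  63  60  59  58  73 141 154 150 150
242 243 242 243 195  96  61  62  63  62  64  63  63  61  61  59  60  65 103 125 150 155 152 151
242 242 242 243 195  97  60  60  60  62  64  62  61  61  59  58  66 140 202 173 157 154 150 148
242 241 242 242 215 117  62  61  60  60  63 
[... 293 characters left out ...]
86 157 175 158 136 121 212 217 210 210 230 234
237 239 241 242 242 237 241 241 242 230 182 154 183 238 224 208 170 139 126 156 223 216 206 208
243 233 228 239 242 243 243 237 240 242 243 242 243 242 242 237 212 176 149 131 124 182 196 197
242 242 233 233 240 241 242 242 237 241 243 242 243 243 243 242 242 216 185 162 113 172 186 189
242 243 243 242 237 226 236 239 242 243 242 242 241 242 242 243 241 240 226 200 128 108 134 143
242 243 243 243 240 200 188 193 233 239 241 241 236 241 243 242 227 214 213 229 160  93  91  97
0.07170365065150988 5.448983897088527 [ 0.5937 -0.0027 -1.3258] [0.0031 0.0048 0.0379]
0.07570365065150989 5.479832135849492 [ 0.5916 -0.0058 -1.3403] [0.001  0.0017 0.0235]
```

Request:
drive_tool(increments=[[[2, -2, 0], [0, 0, 0], 0], [[2, -2.3, 0], [0, 0, 0], 0], [[0, 0, -12], [0, 0, 0], 0], [[0, 0, -12], [0, 0, 0], 0], [[0, 0, -12], [0, 0, 0], 0], [[0, 0, -8], [0, 0, 0], 0], [[0, 0, -5], [0, 0, 0], 0], [[0, 0, 0], [0, 0, 0], 0]])

```text
clock: 21.92
eef_pos: [0.594, -0.0111, 0.066]
tool_rot: [-0.102, 0.995, 0.0, -0.001]
ft_force: [-0.1, -0.8, -0.4]
grip_width: 0.0241
grasp_force: 59.0
```

Request:
drive_tool(increments=[[[0.2, -1, 0], [0, 0, 0], 0], [[0.2, -1, 0], [0, 0, 0], 0], [[0.1, -0.5, 0], [0, 0, 0], 0], [[0, 0, 0], [0, 0, 0], 0]])

```text
clock: 22.25
eef_pos: [0.596, -0.0143, 0.0681]
tool_rot: [-0.102, 0.995, -0.0, 0.001]
ft_force: [-0.1, -0.1, -0.8]
grip_width: 0.024
grasp_force: 59.0
```

Request:
drive_tool(increments=[[[0.2, -1, 0], [0, 0, 0], 0], [[0.2, -0.8, 0], [0, 0, 0], 0], [[0, 0, 0], [0, 0, 0], 0], [[0, 0, 0], [0, 0, 0], 0]])

```text
clock: 22.58
eef_pos: [0.5959, -0.016, 0.0674]
tool_rot: [-0.102, 0.995, -0.0, 0.0]
ft_force: [-0.4, 0.0, -1.3]
grip_width: 0.0239
grasp_force: 59.0
```

Request:
drive_tool(increments=[[[0.2, -0.8, 0], [0, 0, 0], 0], [[0.1, -0.5, 0], [0, 0, 0], 0], [[0, 0, 0], [0, 0, 0], 0], [[0, 0, 0], [0, 0, 0], 0]])

```text
clock: 22.92
eef_pos: [0.5961, -0.0171, 0.0673]
tool_rot: [-0.102, 0.995, 0.0, -0.0]
ft_force: [0.7, 0.2, 0.4]
grip_width: 0.0239
grasp_force: 59.1
```

Request:
drive_tool(increments=[[[1, 0.2, 0], [0, 0, 0], 0], [[1, 0.2, 0], [0, 0, 0], 0], [[0.8, 0.2, 0], [0, 0, 0], 0], [[0, 0, 0], [0, 0, 0], 0], [[0, 0, 0], [0, 0, 0], 0]])

```text
clock: 23.33
eef_pos: [0.5985, -0.0165, 0.0671]
tool_rot: [-0.102, 0.995, 0.0, -0.0]
ft_force: [-1.9, 1.0, 0.0]
grip_width: 0.0243
grasp_force: 59.1
```

Request:
drive_tool(increments=[[[0.6, 0.1, 0], [0, 0, 0], 0], [[0.4, 0.1, 0], [0, 0, 0], 0], [[0, 0, 0], [0, 0, 0], 0], [[0, 0, 0], [0, 0, 0], 0]])

```text
clock: 23.67
eef_pos: [0.5991, -0.0164, 0.0671]
tool_rot: [-0.102, 0.995, 0.0, -0.001]
ft_force: [-4.3, 1.1, 3.0]
grip_width: 0.0239
grasp_force: 59.2
```

Rail contact felt (−4 N in x). Now the pins, lightly.

Request:
drive_tool(increments=[[[0.1, -0.6, 0], [0, 0, 0], 0], [[0.1, -0.6, 0], [0, 0, 0], 0], [[0, 0, 0], [0, 0, 0], 0], [[0, 0, 0], [0, 0, 0], 0]])

```text
clock: 24.0
eef_pos: [0.5994, -0.0168, 0.0672]
tool_rot: [-0.102, 0.995, 0.001, -0.001]
ft_force: [-3.2, 3.3, 2.5]
grip_width: 0.0241
grasp_force: 59.3
```

Request:
drive_tool(increments=[[[0, 0, -1], [0, 0, 0], 0], [[0, 0, -1], [0, 0, 0], 0], [[0, 0, 0], [0, 0, 0], 0], [[0, 0, 0], [0, 0, 0], 0]])

```text
clock: 24.33
eef_pos: [0.5995, -0.0168, 0.0655]
tool_rot: [-0.102, 0.995, 0.001, -0.0]
ft_force: [-6.3, 2.3, 3.7]
grip_width: 0.0241
grasp_force: 59.5
```

Request:
drive_tool(increments=[[[0, 0, -1], [0, 0, 0], 0], [[0, 0, -1], [0, 0, 0], 0], [[0, 0, 0], [0, 0, 0], 0], [[0, 0, 0], [0, 0, 0], 0]])

```text
clock: 24.67
eef_pos: [0.5994, -0.0168, 0.0643]
tool_rot: [-0.102, 0.995, 0.001, -0.0]
ft_force: [-5.9, 3.4, 8.0]
grip_width: 0.0242
grasp_force: 59.9
```

Request:
drive_tool(increments=[[[0, 0, -1], [0, 0, 0], 0], [[0, 0, 0], [0, 0, 0], 0], [[0, 0, 0], [0, 0, 0], 0]])

```text
clock: 24.92
eef_pos: [0.5995, -0.0168, 0.0643]
tool_rot: [-0.102, 0.995, 0.001, 0.0]
ft_force: [-8.6, 2.1, 12.5]
grip_width: 0.0241
grasp_force: 60.4
```

Request:
drive_tool(increments=[[[0.1, -0.5, -0.4], [0, 0, 0], 0], [[0.1, -0.4, -0.4], [0, 0, 0], 0], [[0, 0, 0], [0, 0, 0], 0], [[0, 0, 0], [0, 0, 0], 0]])

```text
clock: 25.25
eef_pos: [0.5995, -0.0169, 0.0643]
tool_rot: [-0.102, 0.995, 0.002, 0.0]
ft_force: [-10.8, 4.6, 16.5]
grip_width: 0.0243
grasp_force: 60.9
```

```bash
cat > ft.py <<'E'
from h import *
from scipy.spatial.transform import Rotation as R
np.set_printoptions(precision=3,suppress=True)
F=[]
for i in range(10):
    s=camera('scene');o=get_obs();F.append(np.r_[o['ft_force'],o['ft_torque'],o['eef_pos'],R.from_quat(o['tool_rot']).as_matrix()[:2,1]])
F=np.array(F);m=F.mean(0);c,k=np.cos(.207),np.sin(.207);B=np.array([[c,k],[-k,c]])
print('F board',B@m[:2],m[2],'T board',B@m[3:5],m[5],'std',F.std(0)[:6]);print(m[6:9]*1e3,'yaw',np.arctan2(m[10],m[9])-np.pi/2,o['clock'])
g=s['image'][172:200,270:294].mean(2)
E
cat > yaw.py <<'E'
from ft import *
from sf import *
e=m[6:9];bs=(262,170,26,26);x0,y0,w,h=bs;g=s['image'][y0:y0+h,x0:x0+w].mean(2)
print('\n'.join(' '.join('%3d'%v for v in r) for r in g))
E
python3 yaw.py
```

```text
F board [-9.647  6.537] 17.206915423540046 T board [1.601 2.215] -0.10115948253486477 std [0.309 0.472 0.352 0.024 0.025 0.029]
[599.531 -16.937  64.264] yaw 0.204570053752283 25.75
212 187 159 138 131 222 235 239 238 201 206 127 103  90  64  59  58  90 140 100  62  59  60  60  63  66
243 224 213 177 142 124 168 227 229 174 144  96  97  74  59  58  60  61  63  61  57  58  60  60  69  71
242 242 243 224 187 161 136 130 220 221 212 125  89  71  60  61  63  65  65  62  60  58  58  65  68  68
243 242 242 242 224 213 179 143 124 166 194 122  88  69  59  59  64  64  64  65  61  59  60  60  60  61
242 243 242 243 243 242 224 204 166 136 131 103  93  70  60  57  62  64  64  77  71  62  60  59  59  59
242 242 243 243 242 243 243 243 224 178 142 122 101  71  59  58  58  59  58  83  92  72  61  59  59  59
242 242 243 242 243 243 242 242 243 224 185 154 112  72  60  57  57  58  57  89 102  78  60  60  59  68
243 242 242 241 242 243 242 243 241 242 224 212 159 111  91  66  55  56  58  98 105  74  59  60  59  95
242 243 242 233 238 242 242 243 233 238 242 243 224 204 164  99  62  56  57  98 104  7
[... 1085 characters left out ...]
 192 194 193 148 102  72  60  58  59  59  59  85  83  92 106  95 103 109 114
191 192 179 184 192 194 193 193 187 189 190 169 129  86  62  57  58  62  97  97  94 104 106 116 113 148
167 183 190 177 189 210 198 191 173 184 187 191 189 149 114  76  60  68  98 106 107 107 115 127 147 190
175 172 184 192 211 239 214 189 188 190 178 185 189 188 187 133  94  95 104 106 108 107 126 154 202 208
188 191 177 184 233 242 224 196 185 190 192 178 187 189 186 172 150 123 112 109 107 115 156 187 194 190
171 189 191 176 185 233 242 224 199 209 198 193 190 185 173 144 144 147 135 117 125 155 182 185 182 151
178 187 189 190 189 191 233 238 238 239 211 190 181 168 156 153 151 149 148 135 178 197 197 186 151 139
```

Tz ≈ −0.1 Nm suggests a slight positive yaw error (near pin carrying the load). I ease off, turn −1.5°, and press again.

Request:
drive_tool(increments=[[[0, 0, 1.5], [0, 0, 0], 0], [[0, 0, 1], [0, 0, -0.7], 0], [[0, 0, 0], [0, 0, -0.8], 0], [[0, 0, 0], [0, 0, 0], 0], [[0, 0, -1], [0, 0, 0], 0], [[0, 0, -1.2], [0, 0, 0], 0], [[0, 0, 0], [0, 0, 0], 0], [[0, 0, 0], [0, 0, 0], 0]])

```text
clock: 26.42
eef_pos: [0.5995, -0.017, 0.0642]
tool_rot: [-0.089, 0.996, 0.001, 0.0]
ft_force: [-9.9, 4.4, 14.7]
grip_width: 0.0241
grasp_force: 60.7
```

```bash
python3 ft.py
```

```text
F board [-8.976  6.223] 15.155229468297469 T board [1.511 2.023] 0.030948093431790696 std [0.317 0.404 0.494 0.026 0.012 0.034]
[599.534 -17.041  64.164] yaw 0.17867310996500607 26.9167
```

Request:
drive_tool(increments=[[[0, 0, 2], [0, 0, 0], 0], [[0, 0, 2], [0, 0, 0], 0], [[-0.6, -0.1, 0.5], [0, 0, 0], 0], [[0.1, -0.4, 0], [0, 0, 0.3], 0], [[0, 0, 0], [0, 0, 0], 0], [[0, 0, 0], [0, 0, 0], 0]])

```text
clock: 27.42
eef_pos: [0.5996, -0.0181, 0.0661]
tool_rot: [-0.092, 0.996, 0.001, -0.0]
ft_force: [-3.5, 4.5, 0.9]
grip_width: 0.0244
grasp_force: 59.3
```

```bash
python3 ft.py
```

```text
F board [-3.114  5.112] 1.5597248671126402 T board [1.271 0.739] -0.059767118336429045 std [0.673 0.627 0.479 0.025 0.03  0.039]
[599.643 -18.067  66.128] yaw 0.1834341009041791 27.9167
```

Request:
drive_tool(increments=[[[0, 0, 0], [0, 0, -0.7], 0], [[0, 0, 0], [0, 0, 0], 0], [[0, 0, 0], [0, 0, 0], 0]])

```text
clock: 28.17
eef_pos: [0.5996, -0.018, 0.066]
tool_rot: [-0.086, 0.996, 0.001, -0.0]
ft_force: [-4.2, 4.2, 0.9]
grip_width: 0.0237
grasp_force: 59.2
```

```bash
python3 ft.py
```

```text
F board [-2.713  4.86 ] 1.482660101734444 T board [1.28  0.685] 0.002050704453286082 std [0.352 0.449 0.447 0.027 0.026 0.033]
[599.649 -18.023  66.061] yaw 0.17138664895092526 28.6667
```

Request:
drive_tool(increments=[[[0, 0, -1], [0, 0, 0], 0], [[0, 0, -1], [0, 0, 0], 0], [[0.3, 0, -1], [0, 0, 0], 0], [[0, 0, -1], [0, 0, 0], 0], [[0, 0, -0.8], [0, 0, 0], 0], [[0, 0, 0], [0, 0, 0], 0], [[0, 0, 0], [0, 0, 0], 0]])

```text
clock: 29.25
eef_pos: [0.5998, -0.0175, 0.0642]
tool_rot: [-0.086, 0.996, 0.001, 0.001]
ft_force: [-9.9, 5.3, 16.2]
grip_width: 0.024
grasp_force: 60.8
```

```bash
python3 ft.py
```

```text
F board [-8.539  7.822] 16.142691908447866 T board [1.879 1.975] -0.04604239849560132 std [0.546 0.467 0.333 0.027 0.031 0.027]
[599.846 -17.522  64.229] yaw 0.17157393100013651 29.75
```

Request:
drive_tool(increments=[[[-0.6, -0.3, 0], [0, 0, 0], 0], [[0, -0.3, 0], [0, 0, -0.3], 0], [[0, 0, 0], [0, 0, 0], 0], [[0, 0, 0], [0, 0, 0], 0], [[0, 0, 0], [0, 0, 0], 0]])

```text
clock: 30.17
eef_pos: [0.5996, -0.0176, 0.0641]
tool_rot: [-0.083, 0.997, 0.002, 0.001]
ft_force: [-9.2, 6.4, 15.4]
grip_width: 0.0238
grasp_force: 60.7
```

```bash
python3 ft.py
```

```text
F board [-7.487  8.202] 14.83524522609217 T board [2.068 1.684] 0.027184918872915503 std [0.523 0.491 0.401 0.028 0.031 0.038]
[599.653 -17.587  64.152] yaw 0.1669431341854557 30.6667
```

Contacts are balanced: rail about 7 N, pins about 8 N together with near-zero yaw moment, press about 15 N. Handing in.

```bash
python3 -c "
from workcell import *
print(job_done())"
```

```text
the job is handed in; nothing more can be done
None
```

Job handed in at about 31 s; the verdict was not reported. Both pins went into their bores, and the gripped stamp is pressing on the card (about 15 N), rail (about 7 N) and pins (about 8 N together). These are measured wrist forces, so the split between the two pins is inferred.

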